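# Centre the dropper bottle on the balance pan

## Robot

A 6-joint arm with a two-finger parallel gripper is mounted at the origin on a cart in front of the work surface, level with it; the furniture and walls round the work are solid. World frame = base frame: x ahead of the robot, y to its left, z up, the work surface at z = 0. Lengths are in m, angles in rad, forces in N, time in s.
With the tool pointing down it reaches from about 0.3 to 0.875 m from the base axis. Payload 6.4 kg.
Tool frame: the origin (TCP) lies midway between the tips of the shut fingers; the grasp point (between the pads) lies 19 mm behind it (ctrl.pinch_z is the distance from the TCP to the grasp point, in m); z points along the fingers, y is the line along which they close (so a half turn about z gives the same grasp; the last joint's range is limited). The gripper opens to 85 mm and grips with 20 to 120 N. Pads are 22 mm wide; open, the fingers measure 114 mm over their backs; the gripper's body (76 mm by 85 mm) begins 54 mm behind the grasp point. The pads swing forward as they close: fully open they stand 13 mm farther back than shut.
Start: joints at [0.94, 0.181, 1.607, -0, 1.354, -0.206], TCP at [0.237, 0.524, 0.231] pointing down, gripper open.
Joint ranges: [-2.99, 2.99], [-0.89, 2.07], [0.3, 2.58], [-1.14, 4.28], [0, 2.63], [-3.12, 3.12]. Speed limits (rad/s): [2.57, 2.57, 3.01, 3.14, 3.14, 3.14].

## Interface

Orientations are given as a unit quaternion [w, x, y, z].
In Python, from bench import ctrl gives the robot as it stands.
- The arm moves only by the tool apply_moves, never from a script. Its argument "moves" is a list of rows, each an object with "jaw": the opening, from 0 (shut) to 1 (fully open); "offset": the shift along the tool's x, y, z in mm, a list of three; "rot": the turn, a rotation vector about the tool's x, y, z in degrees, a list of three. In form: [{"jaw": jaw, "offset": [dx, dy, dz], "rot": [ax, ay, az]}, ...]. A call has exactly 5 rows; each row shifts and turns the commanded pose from where the row before left it, along the tool's axes as they then stand; what a row does not reach is not made up. A row lasts 1/8 s, in which the tool goes at most 62.5 mm and 10.7 degrees, less where a joint would pass 70% of its speed; a pose out of reach is approached as far as the arm can. A call is refused whole if a number of a shift passes 62.5 or a number of a turn 10.7, either way. A call with a gripper value outside its range is refused whole. The fingers move at their own pace and stop on an object; the grip force is fixed at half the most. Time passes only in rows, so rows that do not move let the fingers close, or fill a call up. It gives the time, the measured TCP pose, the force, the opening and the grip force at its end, in the units of the state.
- ctrl.get_obs(): the state, without advancing time (a new reading comes with each control period).
- ctrl.camera(name): name is "side" or "top"; returns (picture, depth): 400x640x3 uint8, red, green, blue; 400x640 float32, m along the optical axis (not along the pixel's ray), 0 where there is no reading.
- ctrl.camera_params(name): a dict with "K" (3x3 intrinsics, pixels), "dist" ([k1, k2, p1, p2, k3] as OpenCV has them; the pictures are not rectified), "cam_to_world" (4x4, takes a point from camera to world coordinates). Camera axes: x right, y down, z forward; pixel columns grow to the right and rows downward; lengths in m; the calibration is good to about 2 mm. A picture is of the moment at which its call begins. camera_params takes no time and is no camera call.
- ctrl.hand_in(): hands the job in; it is judged then, once.
Trained networks look in the newest picture that a camera, given by its name, has taken for a name from the list of things; names that differ only in an ending like _2 or _b are one class to them, and where a whole thing is asked for, a point or a joint stands for the part that bears it (a point fixed in the world has none). Each returns a list of dicts, best first, with "score" (0 to 1); they miss things now and then, are a little off and sometimes report something else, mostly with a low value. They report only what shows in the picture. A call takes as long as a camera call.
- ctrl.outline_of(camera, target): "region" (400x640 bool, what is visible of it) and "position" ([column, row] in pixels, amid what is visible of it).
The state is a dict: "time_s": time; "q": joint angles; "dq": joint speeds; "joint_efforts": joint torques, N m; "eef_pos": TCP position; "eef_rot": TCP orientation; "wrist_force": force on the tool from outside, world axes, zero at the start; "torque": the same for the moment, N m; "opening": opening from 0.0 (shut) to 1.0 (fully open); "grasp_force": force on a finger pad.
Only numpy, scipy, OpenCV 4.12 (cv2) and the standard library are available. Lean on these libraries where they do the work, as an engineer would, in place of code of your own. Each camera call takes 0.05 s, during which the arm holds its last target. There are 200 camera calls.

## Task

The little dropper bottle stands off-centre at the edge of the balance's small round pan and would be weighed wrongly. Nudge it over with gentle pushes or taps of the fingers, without pinching or lifting it, tipping it or knocking it off, until its whole foot stands inside the blue ring printed on the pan. Leave the reagent bottle and the two jars beside the balance where they are, and finish clear of everything.

Things in the scene. Friction and masses are not known exactly. Their poses are not given: they have to be found in the camera images.
- pan_top (a point): Centre of the top face of the balance's weighing pan: a fixed, level, round metal plate 72 mm across and 5 mm thick, its top 62 mm above the worktop and 17 mm above the housing; smooth (friction about 0.35). A thin blue ring is printed round its centre (inside diameter 42 mm, outside 47 mm). z is up; its x and y axes mean nothing.
- bottle_foot (a point): Centre of the underside of the loose dropper bottle: white, red cap, blue band, 28 mm in diameter, 70 mm high with its cap, 30 to 65 g. z runs up the bottle. Its foot is a little uneven: at rest it leans by up to 0.05 rad and can rock. It starts on the pan, its axis 17 to 24 mm from the pan's centre in any direction. Pushed in its lower half it slides; pushed near the cap it tips.
- bottle_mid (a point): The same dropper bottle's centre, on its axis 35 mm above the underside.
- reagent: Loose bystander: white reagent bottle with a blue band and white cap, 40 mm in diameter, 85 mm high, standing on the worktop to the left of the balance, at least 95 mm from the pan's centre. Origin at the centre of its underside.
- jar_left: Loose bystander: specimen jar with amber contents and a white screw lid, 41 mm in diameter, 58 mm high, on the worktop to the left of the balance, nearer the robot than the reagent bottle. Origin at the centre of its underside.
- jar_right: Loose bystander: white specimen jar with a screw lid, 41 mm in diameter, 58 mm high, on the worktop to the right of the balance. Origin at the centre of its underside.
- balance: White and grey laboratory balance, fixed to the worktop: flat housing 170 (x) x 130 (y) mm, 45 mm high, origin at the middle of its underside, turned by up to 0.4 rad. Its black display panel lies on its -x side, towards the robot; the pan's centre is 24 mm from the middle along +x.

How it is judged:
At the end, for the whole second after the job is handed in: The dropper bottle stands upright (within 0.12 rad) and at rest on the pan, its axis within 7.5 mm of the pan's centre (its foot inside the blue ring); the reagent bottle and both jars are within 15 mm of where they stood (horizontal distance between bottle_foot and pan_top below 0.0075 m and z of bottle_foot in the frame of pan_top between -0.003 and 0.003 m and angle between bottle_foot's own z axis and vertical below 0.12 rad and linear speed of bottle below 0.01 m/s and distance of each of reagent, jar_left, jar_right from where it was at the start of the episode below 0.015 m); the robot touches nothing.
It fails at once if the dropper bottle is lifted off the pan (foot more than 8 mm above it) (z of bottle_foot in the frame of pan_top above 0.008 m).
It fails at once if the dropper bottle is knocked off the pan (z of bottle_foot in the frame of pan_top below -0.01 m).
It fails at once if the dropper bottle is tipped by more than 0.35 rad (angle between bottle_foot's own z axis and vertical above 0.35 rad).
It fails at once if the dropper bottle is pinched or struck hard (more than 12 N) (contact force between any of the fingers, the arm and bottle above 12 N).
It fails at once if the reagent bottle or a jar is moved (15 mm) or knocked over (distance of any of reagent, jar_left, jar_right from where it was at the start of the episode above 0.015 m or angle between any of reagent, jar_left, jar_right's own z axis and vertical above 0.3 rad).
It also fails if it takes over 43 s, if anything falls off the work surface, if the arm or the gripper's body presses on something with over 40 N, if the wrist force passes 120 N, or if a joint passes its speed limit or range.

## Working session

There is one attempt and no reset: what is moved stays moved. The work goes in short steps, Python scripts to look and compute and a tool call to move; the robot and the scene stay as the last step left them, time stands still between calls to the robot, and variables do not carry over. Pictures are saved under pics/ and viewed, at most 10 in all, crops included, and the job is handed in when it is done.

Besides the shell and the picture viewer there is one more tool, called after "Emit:" as name(argument=value, ...), one argument or row to a line, values as JSON. apply_moves: Moves the arm, as the interface text tells. Its arguments: {"type":"object","properties":{"moves":{"type":"array"}},"required":["moves"]}

```bash
mkdir -p pics; ls; cat > h.py <<'E'
import numpy as np, cv2
from bench import ctrl
def proj(cam,P):
    p=ctrl.camera_params(cam); T=np.linalg.inv(np.array(p["cam_to_world"]))
    P=np.atleast_2d(P).astype(float)
    r,_=cv2.Rodrigues(T[:3,:3])
    return cv2.projectPoints(P,r,T[:3,3],np.array(p["K"]),np.array(p["dist"]))[0].reshape(-1,2)
def ray(cam,uv):
    p=ctrl.camera_params(cam); T=np.array(p["cam_to_world"])
    n=cv2.undistortPoints(np.array(uv,float).reshape(-1,1,2),np.array(p["K"]),np.array(p["dist"])).reshape(-1,2)
    return T, np.c_[n,np.ones(len(n))]
def onplane(cam,uv,z):
    T,n=ray(cam,uv); d=n@T[:3,:3].T; o=T[:3,3]
    return o+d*((z-o[2])/d[:,2])[:,None]
def cloud(cam,depth,mask):
    v,u=np.nonzero(mask&(depth>0)); T,n=ray(cam,np.c_[u,v])
    return (n*depth[v,u][:,None])@T[:3,:3].T+T[:3,3]
E
python3 - <<'E'
from h import *
np.set_printoptions(precision=4,suppress=True)
ims=[]
for c in ["top","side"]:
    im,d=ctrl.camera(c); cv2.imwrite(f"pics/{c}0.png",im[:,:,::-1]); np.savez(f"{c}0.npz",im=im,d=d)
    p=ctrl.camera_params(c); print(c,np.array(p["cam_to_world"]),p["K"][0][0])
    for t in ["bottle_foot","pan_top","reagent","jar_left","jar_right","balance"]:
        for r in ctrl.outline_of(c,t)[:2]:
            P=cloud(c,d,r["region"]); 
            if len(P)==0: print(t,'none');continue
            print(c,t,round(r["score"],2),np.array(r["position"]),r["region"].sum(),"med",np.median(P,0),"lo",np.percentile(P,3,axis=0),"hi",np.percentile(P,97,axis=0))
o=ctrl.get_obs(); print(o["time_s"],o["eef_pos"],o["eef_rot"],o["opening"])
E
```

```text
pics
top [[ 0.0176 -0.9945  0.1028  0.4741]
 [-0.9996 -0.0198 -0.021   0.1125]
 [ 0.0229 -0.1024 -0.9945  0.933 ]
 [ 0.      0.      0.      1.    ]] 368.0676180265204
top pan_top 0.61 [337.7 224.1] 516 med [0.5168 0.0507 0.0611] lo [0.4891 0.0219 0.0583] hi [0.5409 0.0829 0.0639]
top pan_top 0.44 [334.1 234.7] 124 med [0.4899 0.0584 0.1151] lo [0.479  0.0454 0.0888] hi [0.5013 0.0696 0.1324]
top reagent 0.71 [284.6 223.4] 210 med [0.5092 0.1683 0.082 ] lo [0.4937 0.1528 0.0503] hi [0.5255 0.1854 0.0869]
top jar_left 0.7 [294.4 273.1] 246 med [0.3961 0.1449 0.057 ] lo [0.3778 0.1274 0.0527] hi [0.4125 0.1617 0.0599]
top jar_right 0.55 [381.7 225.6] 260 med [ 0.5151 -0.0597  0.0562] lo [ 0.4981 -0.0789  0.0084] hi [ 0.5338 -0.0451  0.0595]
top balance 0.64 [338.8 241.4] 2886 med [0.4686 0.0452 0.0431] lo [ 0.4055 -0.019   0.0349] hi [0.567  0.1126 0.0471]
side [[ 0.9877 -0.0999  0.1202  0.4436]
 [-0.1559 -0.582   0.7981 -0.5814]
 [-0.0098 -0.807  -0.5904  0.6007]
 [ 0.      0.      0.      1.    ]] 392.9907388672501
side bottle_foot 0.64 [299.6 211.5] 374 med [0.4896 0.0458 0.0981] lo
[... 251 characters left out ...]
0013] hi [0.5351 0.2214 0.1133]
side jar_left 0.91 [253.8 212.1] 408 med [0.3969 0.1305 0.044 ] lo [0.3797 0.1242 0.0061] hi [0.4135 0.1557 0.0572]
side jar_right 0.71 [322.3 273.5] 597 med [ 0.5145 -0.0774  0.0478] lo [ 0.4986 -0.0846  0.0036] hi [ 0.5335 -0.0533  0.0576]
side jar_right 0.71 [298.8 210.4] 408 med [0.4906 0.0465 0.0951] lo [0.4783 0.0407 0.0425] hi [0.5091 0.1444 0.1298]
side balance 0.65 [290.6 246.8] 3290 med [0.4704 0.0086 0.041 ] lo [ 0.4055 -0.0325  0.0153] hi [0.5686 0.0964 0.045 ]
side balance 0.37 [297.  208.3] 355 med [0.4896 0.0458 0.1008] lo [0.4785 0.0406 0.0653] hi [0.5028 0.0569 0.1299]
0.7 [0.237  0.5239 0.2313] [0.     0.2108 0.9775 0.    ] 0.9986136649898333
```

```bash
cat >> h.py <<'E'
from scipy.optimize import least_squares
def pan_fit(cams):
    # area-overlap fit of 36 mm disc's projected edge with visible pan points: hull-based
    from scipy.spatial import ConvexHull
    pts=np.vstack([P[(np.abs(P[:,2]-.061)<.005)][:,:2] for P in cams])
    return pts
def cyl_fit(P,r=.014,x0=(.49,.058),zr=(.07,.12)):
    Q=P[(P[:,2]>zr[0])&(P[:,2]<zr[1])]; Q=Q[np.hypot(*(Q[:,:2]-x0).T)<.03]
    f=lambda a:np.hypot(Q[:,0]-a[0],Q[:,1]-a[1])-r
    s=least_squares(f,x0,loss="soft_l1",f_scale=.001); return s.x,len(Q),np.std(f(s.x))
E
python3 - <<'E'
from h import *
np.set_printoptions(precision=4,suppress=True)
tiles=[]
allp=[]
for c in ["top","side"]:
    z=np.load(c+"0.npz"); im,d=z["im"],z["d"]
    cx,cy=proj(c,[.51,.052,.07])[0].astype(int)
    w,h=(50,50)
    tiles.append(cv2.resize(im[cy-h:cy+h,cx-w:cx+w,::-1],(400,400),interpolation=cv2.INTER_CUBIC)); print(c,"crop origin",cx-w,cy-h)
    P=cloud(c,d,np.ones(d.shape,bool)); 
    print("bottle cyl",cyl_fit(P))
    Q=P[(P[:,2]>.118)&(np.hypot(P[:,0]-.49,P[:,1]-.058)<.03)]; print("cap",np.median(Q,0),len(Q))
    M=(np.abs(P[:,2]-.061)<.006)&(np.hypot(P[:,0]-.51,P[:,1]-.052)<.045); Q=P[M]
    print("pan ext",Q.min(0),Q.max(0))
    # disc fit: maximise count of non-pan (z<.052) outside & pan inside
    N=P[(P[:,2]<.052)&(np.hypot(P[:,0]-.51,P[:,1]-.052)<.07)]
    g=[(np.sum(np.hypot(Q[:,0]-x,Q[:,1]-y)>.0365)+np.sum(np.hypot(N[:,0]-x,N[:,1]-y)<.0355),x,y) for x in np.arange(.495,.525,.0005) for y in np.arange(.037,.067,.0005)]
    g=np.array(g); b=g[g[:,0]<=g[:,0].min()+1]; print("pan",b.mean(0),b.std(0),len(b))
    # blue ring
    hsv=cv2.cvtColor(im,cv2.COLOR_RGB2HSV); m=cv2.inRange(hsv,(95,70,50),(130,255,255))>0
    v,u=np.nonzero(m); X=onplane(c,np.c_[u,v],.062); X=X[np.hypot(X[:,0]-.51,X[:,1]-.052)<.03]
    f=lambda a:np.hypot(X[:,0]-a[0],X[:,1]-a[1])-.0222
    s=least_squares(f,(.51,.052),loss="soft_l1",f_scale=.001); print("ring",s.x,len(X),np.std(f(s.x)))
cv2.imwrite("pics/crop0.png",np.hstack(tiles))
E
```

```text
top crop origin 285 174
bottle cyl (array([0.4899, 0.056 ]), 94, np.float64(0.0019616201544455886))
cap [0.4897 0.0575 0.1307] 45
pan ext [0.4747 0.0172 0.0565] [0.5435 0.0864 0.0666]
pan [1.25   0.5102 0.0508] [0.433  0.0002 0.0003] 4
ring [0.5092 0.052 ] 33 0.0005270656053852965
side crop origin 257 169
bottle cyl (array([0.4909, 0.0564]), 279, np.float64(0.0022570748506592197))
cap [0.4892 0.0516 0.127 ] 65
pan ext [0.4752 0.0141 0.0554] [0.5457 0.0853 0.0669]
pan [145.5      0.5102   0.0503] [0.5    0.0002 0.0003] 2
ring [0.5096 0.0495] 11 0.0004552629168731494
```

View pics/crop0.png

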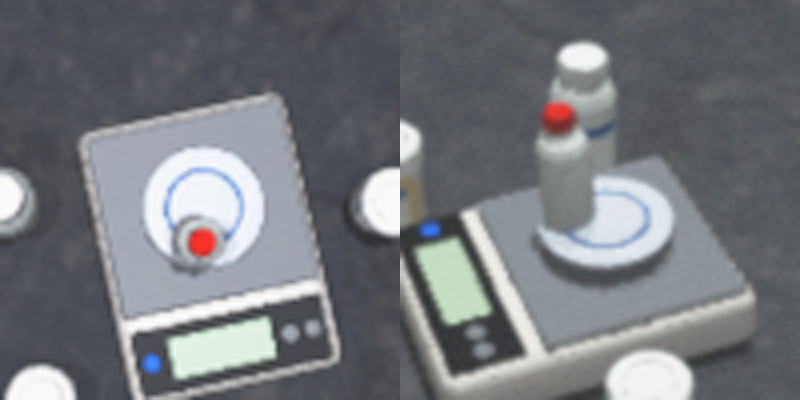

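The crops show the bottle at the pan's near edge (top picture about (335,233), side about (297,215)), with the pan centre farther from the robot and slightly to the right. The ring and pan-disc fits agree: centre (0.510, 0.051), bottle axis (0.490, 0.0565). My plan is to push with the nearly shut fingers as a cradle, tilted with the tips leading, along about (0.964, -0.265).

Emit:
apply_moves(
  moves=[
    {"jaw":0.2,"offset":[-37,-33,0],"rot":[0,0,0]},
    {"jaw":0.2,"offset":[-37,-33,0],"rot":[0,0,0]},
    {"jaw":0.2,"offset":[-37,-33,0],"rot":[0,0,0]},
    {"jaw":0.2,"offset":[-37,-33,0],"rot":[0,0,0]},
    {"jaw":0.2,"offset":[-37,-33,0],"rot":[0,0,0]},
  ],
)

```text
time_s: 1.32
eef_pos: [0.338, 0.296, 0.2316]
eef_rot: [0.0, 0.211, 0.978, 0.0]
wrist_force: [-0.2, 0.1, 0.2]
opening: 0.201
grasp_force: 0.0
```

Emit:
apply_moves(
  moves=[
    {"jaw":0.2,"offset":[-37,-33,0],"rot":[0,0,0]},
    {"jaw":0.2,"offset":[-37,-33,0],"rot":[0,0,0]},
    {"jaw":0.2,"offset":[-37,-33,0],"rot":[0,0,0]},
    {"jaw":0.2,"offset":[-35,-31,0],"rot":[0,0,-8.9]},
    {"jaw":0.2,"offset":[0,0,0],"rot":[0,-10,0]},
  ],
)

```text
time_s: 1.95
eef_pos: [0.4202, 0.1144, 0.2311]
eef_rot: [0.087, 0.136, 0.987, -0.013]
wrist_force: [-1.4, 0.9, 0.1]
opening: 0.207
grasp_force: 0.0
```

```bash
cat >> h.py <<'E'
from scipy.spatial.transform import Rotation as R
C=np.array([.510,.051]); B0=np.array([.490,.0565])
def goal(p2,z,pdir,tilt=15):
    p=np.array([*pdir,0])/np.hypot(*pdir); t=np.radians(tilt)
    zt=p*np.sin(t)+np.array([0,0,-np.cos(t)]); xt=-p*np.cos(t)+np.array([0,0,-np.sin(t)])
    return np.array([*p2,z]),R.from_matrix(np.c_[xt,np.cross(zt,xt),zt])
def togo(G,Rg):
    o=ctrl.get_obs(); q=o["eef_rot"]; Rc=R.from_quat([q[1],q[2],q[3],q[0]])
    print("t",o["time_s"],"pos",np.round(o["eef_pos"],4),"open",round(o["opening"],3),"F",np.round(o["wrist_force"],2))
    print("offset mm (tool)",np.round(1e3*Rc.inv().apply(G-o["eef_pos"]),1),"rot deg",np.round(np.degrees((Rc.inv()*Rg).as_rotvec()),1))
E
python3 - <<'E'
from h import *
p=(C-B0)/np.hypot(*(C-B0)); print(p)
togo(*goal(B0-p*.050,.12,p))
togo(*goal(B0-p*.050,.076,p))
E
```

```text
[ 0.96420539 -0.26515648]
t 1.95 pos [0.4202 0.1144 0.2311] open 0.207 F [-1.45  0.85  0.07]
offset mm (tool) [-12.8 -36.9 115.2] rot deg [-0.2 -4.9 -0.3]
t 1.95 pos [0.4202 0.1144 0.2311] open 0.207 F [-1.45  0.85  0.07]
offset mm (tool) [ -5.1 -36.8 158.5] rot deg [-0.2 -4.9 -0.3]
```

Emit:
apply_moves(
  moves=[
    {"jaw":0.2,"offset":[0,-18,0],"rot":[0,-4.9,0]},
    {"jaw":0.2,"offset":[-2,-18,35],"rot":[0,0,0]},
    {"jaw":0.2,"offset":[0,0,40],"rot":[0,0,0]},
    {"jaw":0.2,"offset":[0,0,40],"rot":[0,0,0]},
    {"jaw":0.2,"offset":[0,0,0],"rot":[0,0,0]},
  ],
)

```text
time_s: 2.58
eef_pos: [0.4355, 0.0755, 0.1179]
eef_rot: [0.125, 0.134, 0.983, -0.018]
wrist_force: [0.7, -0.1, -0.9]
opening: 0.202
grasp_force: 0.0
```

```bash
python3 - <<'E'
from h import *
p=(C-B0)/np.hypot(*(C-B0))
togo(*goal(B0-p*.045,.076,p))
E
```

```text
t 2.575 pos [0.4355 0.0755 0.1179] open 0.202 F [ 0.7  -0.09 -0.9 ]
offset mm (tool) [-1.7 -3.8 43.7] rot deg [-0.1 -0.5 -0.1]
```

Emit:
apply_moves(
  moves=[
    {"jaw":0.2,"offset":[0,-4,15],"rot":[0,-0.5,0]},
    {"jaw":0.2,"offset":[0,0,15],"rot":[0,0,0]},
    {"jaw":0.2,"offset":[0,0,13],"rot":[0,0,0]},
    {"jaw":0.2,"offset":[0,0,0],"rot":[0,0,0]},
    {"jaw":0.2,"offset":[0,0,0],"rot":[0,0,0]},
  ],
)

```text
time_s: 3.2
eef_pos: [0.448, 0.0689, 0.0799]
eef_rot: [0.133, 0.133, 0.982, -0.018]
wrist_force: [1.1, 0.8, 0.1]
opening: 0.201
grasp_force: 0.0
```

```bash
cat >> h.py <<'E'
def look(n,x0):
    tiles=[]
    for c in ["top","side"]:
        im,d=ctrl.camera(c); cx,cy=proj(c,[.5,.052,.08])[0].astype(int); w=40
        tiles.append(cv2.resize(im[cy-w:cy+w,cx-w:cx+w,::-1],(400,400),interpolation=cv2.INTER_CUBIC))
        P=cloud(c,d,np.ones(d.shape,bool)); 
        hsv=cv2.cvtColor(im,cv2.COLOR_RGB2HSV); m=((hsv[...,0]<8)|(hsv[...,0]>172))&(hsv[...,1]>130)&(hsv[...,2]>80)
        v,u=np.nonzero(m); X=onplane(c,np.c_[u,v],.131 if c=="top" else .126); X=X[np.hypot(*(X[:,:2]-x0).T)<.03]
        print(c,"red on plane",X.mean(0) if len(X) else None,len(X),"cyl",cyl_fit(P,x0=x0))
    cv2.imwrite(f"pics/{n}.png",np.hstack(tiles))
E
python3 - <<'E'
from h import *
p=(C-B0)/np.hypot(*(C-B0))
togo(*goal(B0-p*.022,.076,p))
look("a1",B0)
E
```

```text
t 3.2 pos [0.448  0.0689 0.0799] open 0.201 F [1.12 0.76 0.06]
offset mm (tool) [-19.9  -0.8   9.6] rot deg [-0.   0.5 -0.1]
top red on plane [0.48763692 0.05798868 0.131     ] 35 cyl (array([0.49038814, 0.05600934]), 90, np.float64(0.001977232129196101))
side red on plane [0.48836316 0.05704668 0.126     ] 41 cyl (array([0.49096429, 0.05647246]), 279, np.float64(0.00224803521771254))
```

View pics/a1.png

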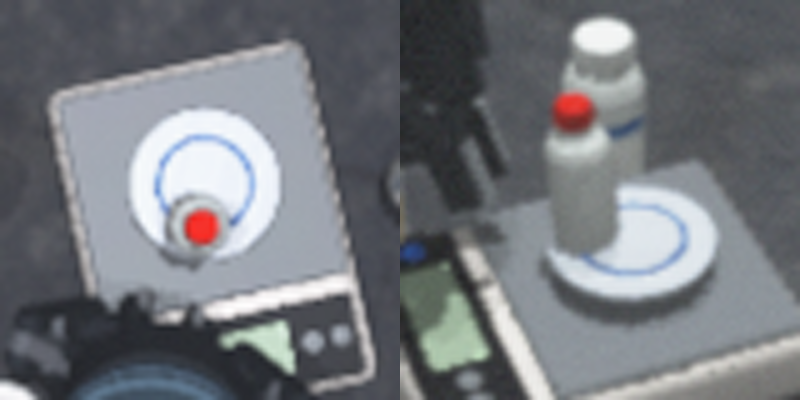

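The picture shows both fingers (side crop about (470,170)) just behind the bottle and the bottle unmoved, leaning slightly back towards the fingers. I'll close in gently.

Emit:
apply_moves(
  moves=[
    {"jaw":0.2,"offset":[-5,0,5],"rot":[0,0,0]},
    {"jaw":0.2,"offset":[-5,-0.5,2],"rot":[0,0,0]},
    {"jaw":0.2,"offset":[-4,0,1],"rot":[0,0,0]},
    {"jaw":0.2,"offset":[-3,0,0.8],"rot":[0,0,0]},
    {"jaw":0.2,"offset":[-2,0,0.5],"rot":[0,0,0]},
  ],
)

```text
time_s: 3.92
eef_pos: [0.4677, 0.0627, 0.0753]
eef_rot: [0.133, 0.133, 0.982, -0.018]
wrist_force: [-0.3, 1.2, -0.6]
opening: 0.197
grasp_force: 0.0
```

Emit:
apply_moves(
  moves=[
    {"jaw":0.2,"offset":[-1.9,0,0.5],"rot":[0,0,0]},
    {"jaw":0.2,"offset":[-1.9,0,0.5],"rot":[0,0,0]},
    {"jaw":0.2,"offset":[-1.9,0,0.5],"rot":[0,0,0]},
    {"jaw":0.2,"offset":[-1.9,0,0.5],"rot":[0,0,0]},
    {"jaw":0.2,"offset":[0,0,0],"rot":[0,0,0]},
  ],
)

```text
time_s: 4.55
eef_pos: [0.4752, 0.0606, 0.0754]
eef_rot: [0.133, 0.133, 0.982, -0.018]
wrist_force: [-0.5, -0.4, 0.3]
opening: 0.2
grasp_force: 0.1
```

```bash
python3 - <<'E'
from h import *
p=(C-B0)/np.hypot(*(C-B0))
togo(*goal(C-p*.022,.076,p))
look("a2",B0+.006*p)
E
```

```text
t 4.55 pos [0.4752 0.0606 0.0754] open 0.2 F [-0.47 -0.43  0.25]
offset mm (tool) [-13.8  -0.    3.2] rot deg [-0.   0.4 -0.1]
top red on plane [0.49210137 0.05754786 0.131     ] 35 cyl (array([0.49222144, 0.05672559]), 122, np.float64(0.0038283905642805803))
side red on plane [0.49237263 0.05609455 0.126     ] 42 cyl (array([0.49131319, 0.05634594]), 407, np.float64(0.004458998588731559))
```

View pics/a2.png

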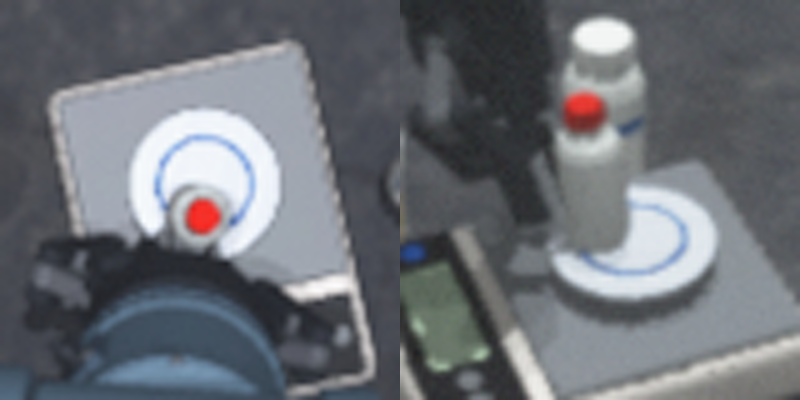

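The fingertips now touch the lower body of the bottle. It has moved about 4 mm and is upright. I'll go on.

Emit:
apply_moves(
  moves=[
    {"jaw":0.2,"offset":[-1.5,0,0.4],"rot":[0,0,0]},
    {"jaw":0.2,"offset":[-1.5,0,0.4],"rot":[0,0,0]},
    {"jaw":0.2,"offset":[-1.5,0,0.4],"rot":[0,0,0]},
    {"jaw":0.2,"offset":[-1.5,0,0.4],"rot":[0,0,0]},
    {"jaw":0.2,"offset":[-1.5,0,0.4],"rot":[0,0,0]},
  ],
)

```text
time_s: 5.28
eef_pos: [0.4826, 0.0586, 0.0754]
eef_rot: [0.133, 0.133, 0.982, -0.018]
wrist_force: [0.8, 0.5, -0.3]
opening: 0.201
grasp_force: 0.1
```

Emit:
apply_moves(
  moves=[
    {"jaw":0.2,"offset":[-1.5,0,0.4],"rot":[0,0,0]},
    {"jaw":0.2,"offset":[-1.5,0,0.4],"rot":[0,0,0]},
    {"jaw":0.2,"offset":[-1.5,0,0.4],"rot":[0,0,0]},
    {"jaw":0.2,"offset":[0,0,0],"rot":[0,0,0]},
    {"jaw":0.2,"offset":[0,0,0],"rot":[0,0,0]},
  ],
)

```text
time_s: 5.9
eef_pos: [0.487, 0.0574, 0.0754]
eef_rot: [0.133, 0.133, 0.982, -0.018]
wrist_force: [0.3, 0.5, -0.4]
opening: 0.199
grasp_force: 0.1
```

```bash
python3 - <<'E'
from h import *
p=(C-B0)/np.hypot(*(C-B0))
togo(*goal(C-p*.022,.076,p))
look("a3",B0+.018*p)
E
```

```text
t 5.9 pos [0.487  0.0574 0.0754] open 0.199 F [ 0.28  0.47 -0.37]
offset mm (tool) [-1.9 -0.  -0. ] rot deg [-0.   0.4 -0.1]
top red on plane [0.50397397 0.05455213 0.131     ] 32 cyl (array([0.50504156, 0.05359559]), 112, np.float64(0.003726547840978526))
side red on plane [0.50498517 0.05305142 0.126     ] 45 cyl (array([0.5032376 , 0.05311181]), 412, np.float64(0.004569694117202255))
```

View pics/a3.png

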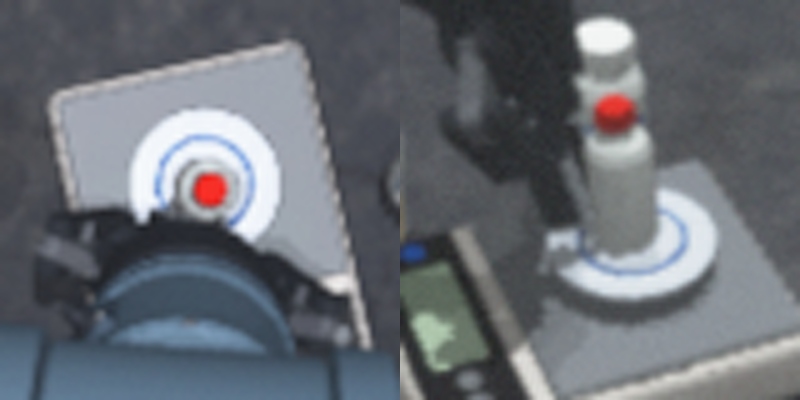

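The bottle followed about 12 mm and stands upright, with about 4 mm to go. I'll push the rest and then back off.

Emit:
apply_moves(
  moves=[
    {"jaw":0.2,"offset":[-1.4,0,0.4],"rot":[0,0,0]},
    {"jaw":0.2,"offset":[-1.4,0,0.4],"rot":[0,0,0]},
    {"jaw":0.2,"offset":[-1.4,0,0.4],"rot":[0,0,0]},
    {"jaw":0.2,"offset":[0,0,0],"rot":[0,0,0]},
    {"jaw":0.2,"offset":[0,0,0],"rot":[0,0,0]},
  ],
)

```text
time_s: 6.62
eef_pos: [0.4912, 0.0562, 0.0754]
eef_rot: [0.133, 0.133, 0.982, -0.018]
wrist_force: [0.5, 0.2, -0.0]
opening: 0.2
grasp_force: 0.0
```

Emit:
apply_moves(
  moves=[
    {"jaw":0.2,"offset":[2,0,-0.5],"rot":[0,0,0]},
    {"jaw":0.2,"offset":[6,0,-1.6],"rot":[0,0,0]},
    {"jaw":0.2,"offset":[15,0,-4],"rot":[0,0,0]},
    {"jaw":0.2,"offset":[15,0,-4],"rot":[0,0,0]},
    {"jaw":0.2,"offset":[0,0,0],"rot":[0,0,0]},
  ],
)

```text
time_s: 7.25
eef_pos: [0.4516, 0.0672, 0.0747]
eef_rot: [0.132, 0.133, 0.982, -0.018]
wrist_force: [-0.0, 0.1, -0.7]
opening: 0.201
grasp_force: 0.0
```

```bash
python3 - <<'E'
from h import *
p=(C-B0)/np.hypot(*(C-B0))
togo(*goal(C-p*.06,.076,p))
look("a4",C)
E
```

```text
t 7.25 pos [0.4516 0.0672 0.0747] open 0.201 F [-0.01  0.06 -0.71]
offset mm (tool) [-1.  -0.1 -1.1] rot deg [-0.   0.3 -0. ]
top red on plane [0.5084529  0.05305299 0.131     ] 33 cyl (array([0.51067809, 0.05116253]), 90, np.float64(0.001959159533639232))
side red on plane [0.50918455 0.05225449 0.126     ] 45 cyl (array([0.51151008, 0.05175938]), 282, np.float64(0.002180581180513683))
```

View pics/a4.png

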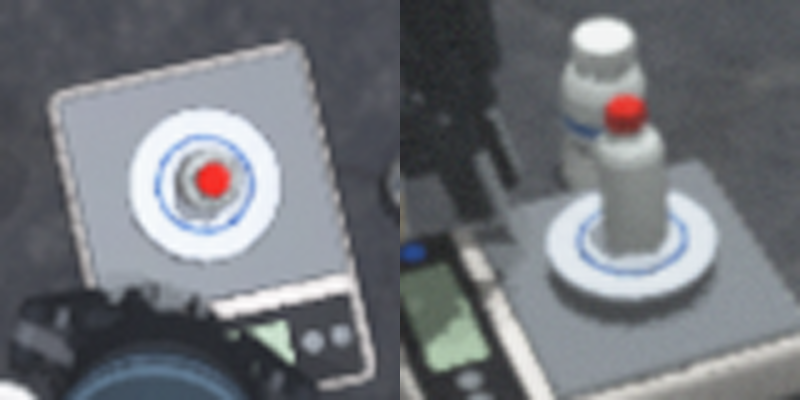

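The picture shows the whole foot inside the blue ring: the top crop has the bottle amid the ring at about (205,185). The fitted axis is (0.511, 0.0515), about 1 mm from the pan centre. I'll raise the arm clear and hand in.

Emit:
apply_moves(
  moves=[
    {"jaw":0.2,"offset":[0,0,-30],"rot":[0,0,0]},
    {"jaw":0.2,"offset":[0,0,-40],"rot":[0,0,0]},
    {"jaw":0.2,"offset":[0,0,-40],"rot":[0,0,0]},
    {"jaw":0.2,"offset":[0,0,-20],"rot":[0,0,0]},
    {"jaw":0.2,"offset":[0,0,0],"rot":[0,0,0]},
  ],
)

```text
time_s: 7.98
eef_pos: [0.4216, 0.0758, 0.2025]
eef_rot: [0.135, 0.133, 0.982, -0.018]
wrist_force: [0.7, -0.7, -0.3]
opening: 0.201
grasp_force: 0.0
```

```bash
python3 - <<'E'
from h import *
look("a5",C); print(ctrl.get_obs()["eef_pos"]); print(ctrl.hand_in())
E
```

```text
top red on plane [0.5084529  0.05305299 0.131     ] 33 cyl (array([0.51067806, 0.05115093]), 90, np.float64(0.001968141666865444))
side red on plane [0.50935405 0.05229699 0.126     ] 44 cyl (array([0.51170851, 0.05161127]), 285, np.float64(0.0022233783754406966))
[0.42010434 0.07574175 0.19985127]
the job is handed in; nothing more can be done
None
```

The dropper bottle now stands upright inside the blue ring, with its axis measured about 1–2 mm from the pan's centre; the arm is clear of everything, and I handed the job in at about 8 s (the hand-in gave no verdict).

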